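Feel along the tray sealer's gasket

TASK

Check the tray sealer's spring-mounted black gasket by feel: with the gripper's fingertips closed together, start on the white dot at the green tag and run them lightly along the gasket, over every white dot in turn and without lifting off in between, to the white dot at the orange tag, then lift clear. Touch gently, never pressing the gasket hard onto its stop. Pick nothing up, and leave the small cup inside the gasket and the mug and jar beside the sealer standing where they are.

Things in the scene. Friction and masses are not known exactly. Their poses are not given: they have to be found in the camera images.
- sealer: lower half of a tray sealer, fixed: bare metal deck 50 mm above the work surface, 210 mm (x) by 300 mm (y); on its far (+x) side, from x = 110 mm, a black housing 78 mm high with a film roll over it up to 118 mm. Origin under the middle of the deck, at work-surface height; x points to the housing, y along the deck's long side, z up
- gasket: black rectangular gasket frame: centre lines 130 (x) by 190 mm (y), bars 18 mm wide, top 72 mm above the work surface, 22 mm above the deck. On springs: moves straight down as one piece by up to 10 mm to a hard stop; gives from about 1.6 N, 4 N at 5 mm, 6.5 N at 10 mm, and springs back. Origin and axes as the sealer's
- green_tag: green disc, 24 mm across, 4 mm thick, fixed on the deck 32 mm (centre to centre, along the sealer's y) outside either mark1 or mark5: the tracing starts there. Origin at its underside
- orange_tag: the same in orange, outside the other end of the row of dots: the tracing ends there
- mark1 (a point): white round dot 1 of 5 in the gasket's far (+x, +y) corner, 24 mm across, flush with its top and moving with it; this point is the centre of the dot's top, at x = 65, y = 95, z = 72 mm from the sealer's origin. The row runs mark1 to mark5 round the +y, near and -y sides; none along the far side
- mark2 (a point): white round dot 2 of 5 in the gasket's near (-x, +y) corner, 24 mm across, flush with its top and moving with it; this point is the centre of the dot's top, at x = -65, y = 95, z = 72 mm from the sealer's origin. The row runs mark1 to mark5 round the +y, near and -y sides; none along the far side
- mark3 (a point): white round dot 3 of 5 in the gasket's near (-x) side, in the middle, 24 mm across, flush with its top and moving with it; this point is the centre of the dot's top, at x = -65, y = 0, z = 72 mm from the sealer's origin. The row runs mark1 to mark5 round the +y, near and -y sides; none along the far side
- mark4 (a point): white round dot 4 of 5 in the gasket's near (-x, -y) corner, 24 mm across, flush with its top and moving with it; this point is the centre of the dot's top, at x = -65, y = -95, z = 72 mm from the sealer's origin. The row runs mark1 to mark5 round the +y, near and -y sides; none along the far side
- mark5 (a point): white round dot 5 of 5 in the gasket's far (+x, -y) corner, 24 mm across, flush with its top and moving with it; this point is the centre of the dot's top, at x = 65, y = -95, z = 72 mm from the sealer's origin. The row runs mark1 to mark5 round the +y, near and -y sides; none along the far side
- sauce_cup: small white cup, 50 mm across, 45 mm high, standing loose on the deck inside the gasket frame, near its middle; its rim is 23 mm above the gasket's top. Origin under its base; leave it alone
- mug: blue mug, 76 mm across with a handle, 90 mm high, standing loose beside the sealer's +y end. Origin under its base; leave it alone
- jar: amber jar with red cap, 64 mm across, 85 mm high, standing loose beside the sealer's -y end. Origin under its base; leave it alone

How it is judged:
By the outcome, as a careful person would: the job done as asked, in the order asked, and still so for the second after the job is handed in, with the robot touching nothing.
It also fails if it takes over 45 s, if anything falls off the work surface, if the arm or the gripper's body presses on something with over 40 N, if the wrist force passes 120 N, or if a joint passes its speed limit or range.

ROBOT

A 6-joint arm with a two-finger parallel gripper is mounted at the origin on the work surface. World frame = base frame: x ahead of the robot, y to its left, z up, the work surface at z = 0. Lengths are in m, angles in rad, forces in N, time in s.
With the tool pointing down it reaches from about 0.35 to 0.85 m from the base axis. Payload 8.1 kg.
Tool frame: the origin (TCP) lies on the mounting face of the last link; the fingertips stand 186 mm ahead of it and the grasp point (between the pads) lies 167 mm ahead of it; z points along the fingers, y is the line along which they close (so a half turn about z gives the same grasp; the last joint's range is limited). The gripper opens to 93 mm and grips with 3 to 60 N. Pads are 15 mm wide; open, the fingers measure 128 mm over their backs; the gripper's body (75 mm by 188 mm) begins 65 mm behind the grasp point.
Start: joints at [-0.085, 0.13, 1.488, -0, 1.523, -0.085], TCP at [0.6, 0, 0.405] pointing down, gripper open.
Joint ranges: [-2.96, 2.96], [-0.89, 2.26], [0.02, 2.5], [-1.34, 4.48], [0, 2.73], [-2.66, 2.66]. Speed limits (rad/s): [2.39, 2.39, 2.79, 3.14, 3.14, 3.14].

INTERFACE

Orientations are given as a rotation vector (axis times angle).
In Python, from plant import * gives the robot as it stands. The module is installed in compiled form; this text tells all that it offers.
- The arm moves only by the tool arm_command, never from a script. Its argument "increments" is a list of rows, each a list of 6 numbers: the shift along the tool's x, y, z in units of 0.2 m (1.0 is 0.2 m), then the turn, a rotation vector about the tool's x, y, z in units of pi rad (1.0 is pi rad). A call has exactly 5 rows; each row is the pose to reach, as a shift and turn from the pose commanded when the call began, along the tool's axes at that moment, turning the shorter way round; what a row does not reach only later rows make up. A row lasts 1/8 s, in which the tool goes at most 62.5 mm and 10.7 degrees, less where a joint would pass 70% of its speed; a pose out of reach is approached as far as the arm can. A call with a number of a shift or a turn outside -1 to 1 is refused whole. A call with a gripper value outside its range is refused whole. "fingers" is the closure, from -1 (fully open) to 1 (shut), set as the call begins (left out, the last holds). The fingers move at their own pace and stop on an object; "force" is the grip in N (left out, the last holds). Time passes only in rows, so rows that repeat a pose let the fingers close, or fill a call up. It gives the time, the measured TCP pose, the force, the opening and the grip force at its end, in the units of the state.
- read_state(): the state, without advancing time (a new reading comes with each control period).
- read_camera(name): name is "scene" or "side" or "wrist"; returns a dict with "image" (420x560x3 uint8, red, green, blue), "fx", "fy", "cx", "cy" (pixels), "T" (4x4, takes a point from camera to world coordinates). Camera axes: x right, y down, z forward; pixel columns grow to the right and rows downward; lengths in m; the calibration is good to about 2 mm. The wrist camera is an equidistant fisheye: a pixel r from the principal point sees the ray r / f radians off the axis. A picture is of the moment at which its call begins. There is no depth.
- close_job(): hands the job in; it is judged then, once.
The state is a dict: "t": time; "q": joint angles; "dq": joint speeds; "joint_torque": joint torques, N m; "tool_pos": TCP position; "orientation": TCP orientation; "force": force on the tool from outside, world axes, zero at the start; "wrist_torque": the same for the moment, N m; "opening": finger opening in m; "gripper_force": force on a finger pad.
Only numpy, scipy, OpenCV 4.12 (cv2) and the standard library are available. Lean on these libraries where they do the work, as an engineer would, in place of code of your own. Each camera call takes 0.05 s, during which the arm holds its last target. There are 200 camera calls.

## Working session

There is one attempt and no reset: what is moved stays moved. The work goes in short steps, Python scripts to look and compute and a tool call to move; the robot and the scene stay as the last step left them, time stands still between calls to the robot, and variables do not carry over. Pictures are saved under pics/ and viewed, at most 10 in all, crops included, and the job is handed in when it is done.

Besides the shell and the picture viewer there is one more tool, called after "Emit:" as name([rows], argument=value, ...), one row to a line, values as JSON. arm_command: Moves the arm, as the interface text tells. Shifts and turns lie within -1 to 1; 1 stands for 0.2 m of shift or pi rad of turn. Its arguments: {"type":"object","properties":{"increments":{"type":"array","items":{"type":"array","items":{"type":"number","minimum":-1,"maximum":1}}},"fingers":{"type":"number"},"force":{"type":"number"}},"required":["increments"]}

```bash
mkdir -p pics
python3 - <<'E'
from plant import *
import cv2,numpy as np
s=read_state();print(s['t'],s['tool_pos'],s['orientation'],s['opening'],s['force'])
for n in ['scene','side','wrist']:
    c=read_camera(n);cv2.imwrite(f'pics/{n}0.png',c['image'][:,:,::-1]);np.savez(f'{n}0.npz',**c)
    print(n,c['fx'],c['fy'],c['cx'],c['cy'],np.round(c['T'],3).tolist())
a=[cv2.imread(f'pics/{n}0.png') for n in ['scene','wrist']]
E
```

```text
0.0 [5.99768694e-01 4.73603455e-05 4.03689161e-01] [-2.22042445e+00 -2.22045724e+00  1.81536596e-03] 0.09296661812147071 [-0.01230549 -0.04785207 -0.22102631]
scene 426.83559290110946 426.83559290110946 278.607598981259 206.415444456332 [[-0.849, 0.306, -0.43, 0.902], [0.528, 0.497, -0.689, 0.551], [0.003, -0.812, -0.583, 0.503], [0.0, 0.0, 0.0, 1.0]]
side 518.2558904730919 518.2558904730919 279.30342995259974 212.67941884390055 [[0.942, -0.217, 0.256, 0.315], [-0.335, -0.573, 0.748, -0.725], [-0.015, -0.79, -0.612, 0.716], [0.0, 0.0, 0.0, 1.0]]
wrist 325.19226210127806 325.19226210127806 281.4983058480671 206.4385300380778 [[1.0, -0.001, -0.002, 0.601], [-0.001, -0.971, -0.238, 0.067], [-0.001, 0.238, -0.971, 0.383], [0.0, 0.0, 0.0, 1.0]]
```

View pics/scene0.png

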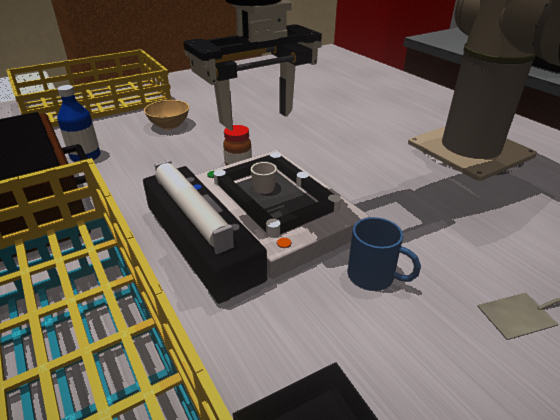

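View pics/wrist0.png

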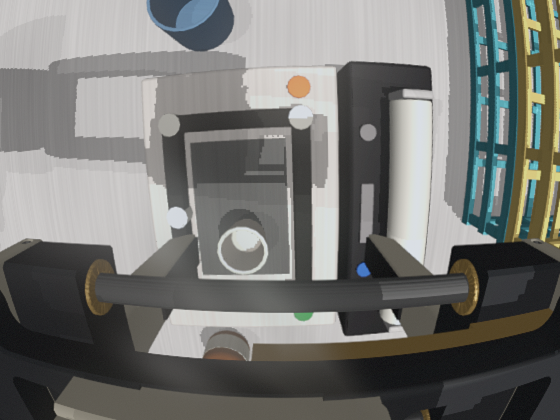

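The wrist view shows orange at (299,87) by mark1 and green at (303,314) by mark5, so the trace runs mark5→4→3→2→1. Dots are at (301,117), (169,125) and (177,217). Next, the side view.

View pics/side0.png

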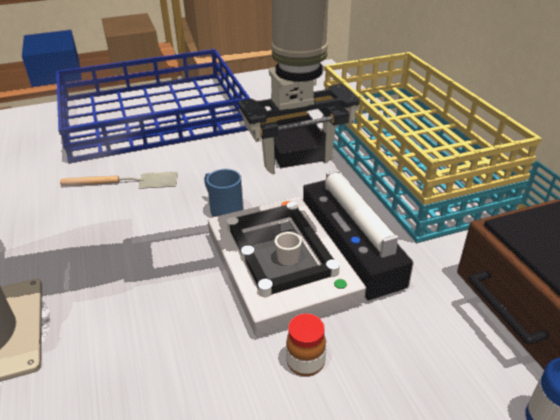

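```bash
cat > h.py <<'E'
import numpy as np
def ray(c,u,v):
    x,y=(u-c['cx']),(v-c['cy'])
    return x/c['fx'],y/c['fy']
def cast(c,u,v,z,fish=False):
    T=c['T'];a,b=ray(c,u,v);d=np.array([a,b,1.])
    if fish:
        r=np.hypot(a,b);d=np.array([a/r*np.sin(r),b/r*np.sin(r),np.cos(r)])
    d=T[:3,:3]@d;return T[:3,3]+d*(z-T[2,3])/d[2]
E
python3 - <<'E'
import cv2,numpy as np
from h import cast
for n in ['scene','side','wrist']:
    c=np.load(n+'0.npz');im=c['image'];h=cv2.cvtColor(im,cv2.COLOR_RGB2HSV).astype(int)
    H,S,V=h[...,0],h[...,1],h[...,2]
    for name,m,z in [('white',(S<40)&(V>110),.072),('orange',(H>5)&(H<18)&(S>150)&(V>120),.054),('green',(H>45)&(H<80)&(S>120),.054)]:
        k,_,st,ce=cv2.connectedComponentsWithStats(m.astype(np.uint8),connectivity=4)
        for i in range(1,k):
            w,hh,A=st[i,2:5]
            if 40<A<900 and w<45 and hh<45:
                p=cast(c,*ce[i],z,n=='wrist')
                if .35<p[0]<.85 and abs(p[1])<.25: print(n,name,np.round(ce[i],1),(w,hh,A),np.round(p,4))
E
```

```text
scene white [242.6 178.9] (np.int32(18), np.int32(7), np.int32(47)) [ 0.5947 -0.0698  0.072 ]
scene white [272.8 222.9] (np.int32(14), np.int32(9), np.int32(96)) [0.6164 0.0765 0.072 ]
scene orange [283.6 242. ] (np.int32(14), np.int32(9), np.int32(104)) [0.6157 0.1089 0.054 ]
side white [348.2 151.5] (np.int32(13), np.int32(13), np.int32(64)) [0.8179 0.228  0.072 ]
side white [362.4 151.2] (np.int32(9), np.int32(10), np.int32(49)) [0.85  0.217 0.072]
side white [363.5 168.4] (np.int32(13), np.int32(13), np.int32(75)) [0.8181 0.1485 0.072 ]
side white [389.5 180.7] (np.int32(12), np.int32(12), np.int32(75)) [0.8486 0.084  0.072 ]
side white [380.7 187.7] (np.int32(11), np.int32(13), np.int32(71)) [0.8179 0.0672 0.072 ]
side white [409.6 201.8] (np.int32(19), np.int32(17), np.int32(131)) [8.49e-01 7.00e-04 7.20e-02]
side white [400.3 209.5] (np.int32(9), np.int32(11), np.int32(55)) [ 0.8178 -0.0155  0.072 ]
side white [340.9 221.8] (np.int32(17), np.int32(18), np.int32(108)) [ 0.6883 -0.0091  0.072 ]
side white [411.3 222.4] (np.int32(10), np.int32(12), np.int32(61)) [ 0.8167 -0.0598 
[... 597 characters left out ...]
2(9), np.int32(29), np.int32(254)) [0.8494 0.1292 0.072 ]
wrist white [484.3  86.3] (np.int32(8), np.int32(23), np.int32(149)) [0.8201 0.1243 0.072 ]
wrist white [483.9 123. ] (np.int32(9), np.int32(37), np.int32(268)) [0.8201 0.0835 0.072 ]
wrist white [503.4 125.8] (np.int32(10), np.int32(37), np.int32(326)) [0.8491 0.0833 0.072 ]
wrist white [367.7 131.9] (np.int32(16), np.int32(17), np.int32(219)) [0.6841 0.0649 0.072 ]
wrist white [481.9 154.7] (np.int32(7), np.int32(8), np.int32(51)) [0.8196 0.0485 0.072 ]
wrist white [501.5 157.2] (np.int32(10), np.int32(7), np.int32(47)) [0.8488 0.0475 0.072 ]
wrist white [264.6 172.8] (np.int32(38), np.int32(4), np.int32(115)) [0.5841 0.0239 0.072 ]
```

The side view shows dots at about (293,207), (232,221), (248,251), (265,287) and (333,267), and green at (340,283). I'll fit a planar pose.

```bash
cat > fit.py <<'E'
import cv2,numpy as np
from h import cast
from scipy.optimize import least_squares
M={1:(.065,.095),2:(-.065,.095),3:(-.065,0),4:(-.065,-.095),5:(.065,-.095),'o':(.065,.127),'g':(.065,-.127)}
def fit(obs):
    P=np.array([p[:2] for _,_,p in obs]);L=np.array([M[k] for _,k,_ in obs])
    def pts(v,L): c,s=np.cos(v[2]),np.sin(v[2]);return L@np.array([[c,s],[-s,c]])+v[:2]
    r=least_squares(lambda v:(pts(v,L)-P).ravel(),[.55,-.01,0],loss='soft_l1',f_scale=.002)
    for (n,k,_),e in zip(obs,pts(r.x,L)-P): print(n,k,np.round(e*1000,1))
    print(np.round(r.x,4))
    for k in M: print(k,np.round(pts(r.x,np.array([M[k]]))[0],4))
    return r.x
E
python3 - <<'E'
from fit import *
px={'wrist':{1:(301,117),2:(169,125),3:(177.5,217.5),'o':(298.5,87)},
'side':{1:(293,207),2:(232,221),3:(248,251),4:(265,287),5:(333,267),'g':(340.1,283.5)},
'scene':{1:(272.8,222.9),2:(335,198),3:(303,175),4:(276,155),'o':(283.6,242)}}
obs=[]
for n in px:
    c=np.load(n+'0.npz')
    for k,(u,v) in px[n].items(): obs.append((n,k,cast(c,u,v,.054 if k in('o','g') else .072,n=='wrist')))
fit(obs)
a=np.load('side0.npz')['image'][190:310,200:370,::-1];b=np.load('wrist0.npz')['image'][70:240,140:340,::-1]
cv2.imwrite('pics/c.png',np.hstack([cv2.resize(a,(400,282),interpolation=2),cv2.resize(b,(332,282),interpolation=2)]))
E
```

```text
wrist 1 [-1.5 -2.1]
wrist 2 [-2.1 -0.9]
wrist 3 [-3.4 -1.5]
wrist o [-0.8 -1.3]
side 1 [0.4 5.7]
side 2 [0.5 2.6]
side 3 [-1.2  4.3]
side 4 [0.6 7.7]
side 5 [1.3 6.7]
side g [-0.9  0.5]
scene 1 [ 1.  -1.1]
scene 2 [ 2.6 -0.8]
scene 3 [ 0.8 -1.4]
scene 4 [ 0.4 -1.4]
scene o [ 0.9 -1.3]
[ 0.5547 -0.021   0.0246]
1 [0.6174 0.0755]
2 [0.4874 0.0723]
3 [ 0.4897 -0.0226]
4 [ 0.4921 -0.1176]
5 [ 0.622  -0.1144]
o [0.6166 0.1075]
g [ 0.6228 -0.1464]
```

View pics/c.png

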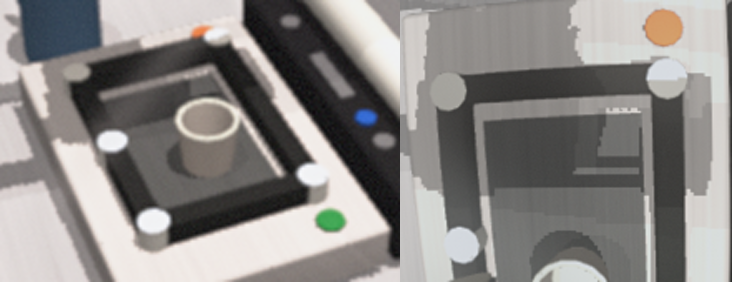

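Run:
```python
from fit import *
px={'wrist':{1:(300.8,116.4),2:(168.9,124.8),3:(177.3,217.6),'o':(298.5,87)},
'side':{1:(292.2,205.3),2:(232.3,220.2),3:(247.6,249.9),4:(265,283.9),5:(332.6,264.4),'g':(340.1,283.5)},
'scene':{1:(272.8,222.4),2:(335,198),3:(303,175),'o':(283.6,242)}}
obs=[]
for n in px:
    c=np.load(n+'0.npz')
    for k,(u,v) in px[n].items(): obs.append((n,k,cast(c,u,v,.054 if k in('o','g') else .072,n=='wrist')))
fit(obs)
```

```text
wrist 1 [-1.  -1.9]
wrist 2 [-1.6 -0.9]
wrist 3 [-2.5 -1.1]
wrist o [-0.6 -0.6]
side 1 [0.2 0.4]
side 2 [-0.4  0.6]
side 3 [-0.7  1.4]
side 4 [-0.7  1. ]
side 5 [0.3 1.1]
side g [0.3 1.3]
scene 1 [2.  0.8]
scene 2 [ 2.9 -0.6]
scene 3 [ 1.5 -1.1]
scene o [ 1.1 -0.6]
[ 0.5554 -0.0205  0.0285]
1 [0.6177 0.0763]
2 [0.4877 0.0726]
3 [ 0.4904 -0.0224]
4 [ 0.4931 -0.1173]
5 [ 0.6231 -0.1136]
o [0.6168 0.1083]
g [ 0.624  -0.1456]
```

Emit:
arm_command([
  [-0.15, 0, 0, 0, 0, 0],
  [-0.3, 0.05, 0.1, 0, 0, 0],
  [-0.45, 0.1, 0.25, 0, 0, 0],
  [-0.57, 0.11, 0.4, 0, 0, 0],
  [-0.57, 0.11, 0.4, 0, 0, 0],
], fingers=1, force=10)

```text
t: 0.78
tool_pos: [0.6207, -0.1153, 0.3208]
orientation: [-2.22, -2.215, 0.006]
force: [0.2, 1.0, 0.8]
opening: 0.0474
gripper_force: 0.0
```

Emit:
arm_command([
  [0, 0.008, 0.1, 0, 0, 0],
  [0, 0.008, 0.2, 0, 0, 0],
  [0, 0.008, 0.2, 0, 0, 0],
  [0, 0.008, 0.2, 0, 0, 0],
  [0, 0.008, 0.2, 0, 0, 0],
])

```text
t: 1.4
tool_pos: [0.624, -0.1139, 0.2858]
orientation: [2.22, 2.221, 0.001]
force: [-0.6, -0.2, -0.2]
opening: 0.0011
gripper_force: 0.0
```

Run:
```python
from plant import *
import cv2,numpy as np
s=read_state();print(s['t'],s['tool_pos'],s['orientation'],s['opening'],s['force'])
a=read_camera('side')['image'];b=read_camera('scene')['image']
s=read_state();print(s['t'],s['tool_pos'],s['orientation'],s['opening'],s['force'])
cv2.imwrite('pics/d.png',np.hstack([cv2.resize(a[190:310,240:410],(400,282),interpolation=2),cv2.resize(b[110:230,170:340],(400,282),interpolation=2)])[:,:,::-1])
```

```text
1.4 [ 0.62399629 -0.11387459  0.28581706] [2.22012906e+00 2.22071145e+00 1.28665815e-03] 0.0011308351785854515 [-0.57883384 -0.15134974 -0.17423787]
1.5 [ 0.62390273 -0.11400156  0.28566457] [2.22052382e+00 2.22059801e+00 1.17614369e-03] 0.0003387067710162573 [-0.10618656 -0.41786128 -0.16008515]
```

View pics/d.png

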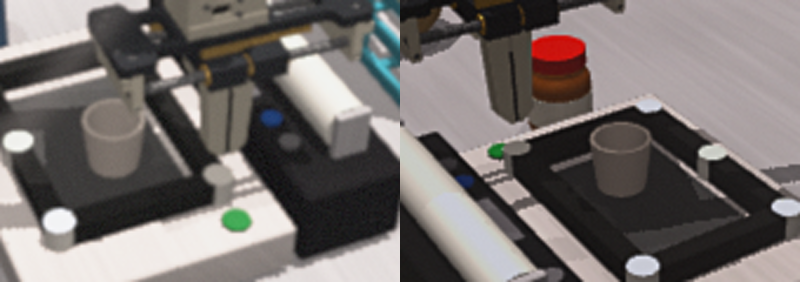

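The closed tips hang about 28 mm above mark5: tip at crop (225,150) with the dot at (217,178) in the side view, and both in line in the scene view. I'll descend gently.

Emit:
arm_command([
  [0, 0, 0.05, 0, 0, 0],
  [0, 0, 0.09, 0, 0, 0],
  [0, 0, 0.115, 0, 0, 0],
  [0, 0, 0.125, 0, 0, 0],
  [0, 0, 0.125, 0, 0, 0],
])

```text
t: 2.12
tool_pos: [0.6236, -0.114, 0.2595]
orientation: [-2.221, -2.221, 0.0]
force: [-0.0, 0.3, -1.5]
opening: 0.0002
gripper_force: 0.0
```

Emit:
arm_command([
  [0, 0, 0.005, 0, 0, 0],
  [0, 0, 0.01, 0, 0, 0],
  [0, 0, 0.015, 0, 0, 0],
  [0, 0, 0.015, 0, 0, 0],
  [0, 0, 0.015, 0, 0, 0],
])

```text
t: 2.75
tool_pos: [0.6238, -0.114, 0.2571]
orientation: [2.221, 2.221, 0.0]
force: [0.6, 0.1, 2.9]
opening: 0.0005
gripper_force: 1.3
```

Emit:
arm_command([
  [0, 0, 0.003, 0, 0, 0],
  [0, 0, 0.003, 0, 0, 0],
  [0, 0, 0.003, 0, 0, 0],
  [0, 0, 0.003, 0, 0, 0],
  [0, 0, 0.003, 0, 0, 0],
])

```text
t: 3.38
tool_pos: [0.6238, -0.114, 0.2563]
orientation: [2.221, 2.221, 0.0]
force: [1.6, -0.5, 2.5]
opening: 0.0007
gripper_force: 1.4
```

```bash
cat > look.py <<'E'
from plant import *
import cv2,numpy as np,sys
S=[];
for i in range(3):
    c=read_camera('side');S.append(read_state())
print(S[-1]['t'],np.round([s['force'] for s in S],2).tolist(),np.round(np.mean([s['tool_pos'] for s in S],0),4))
cv2.imwrite(sys.argv[1],cv2.resize(c['image'][190:310,200:370],(510,360),interpolation=2)[:,:,::-1])
E
python3 look.py pics/e.png
```

```text
3.525 [[2.17, -0.51, 3.05], [2.34, -0.25, 3.17], [2.35, 0.98, 3.4]] [ 0.6237 -0.114   0.2563]
```

View pics/e.png

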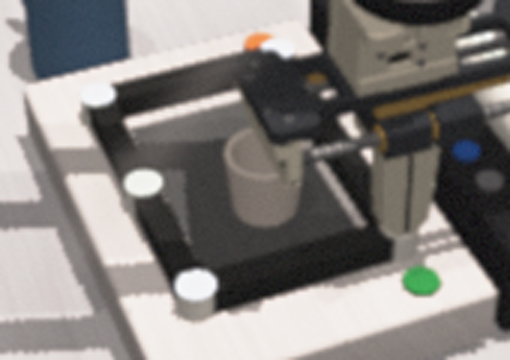

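In the view the closed tips sit on mark5 at about (403,228), with the dot's edge showing below them. Contact is about 3 N, so I'm starting the trace toward mark4.

Emit:
arm_command([
  [-0.001, -0.03, 0, 0, 0, 0],
  [-0.003, -0.09, 0, 0, 0, 0],
  [-0.004, -0.15, 0, 0, 0, 0],
  [-0.006, -0.21, 0, 0, 0, 0],
  [-0.007, -0.25, 0, 0, 0, 0],
])

```text
t: 4.15
tool_pos: [0.5726, -0.1154, 0.2562]
orientation: [-2.222, -2.221, 0.0]
force: [2.4, -0.4, 2.2]
opening: 0.0005
gripper_force: 1.4
```

Emit:
arm_command([
  [-0.002, -0.08, 0.002, 0, 0, 0],
  [-0.004, -0.16, 0.002, 0, 0, 0],
  [-0.006, -0.24, 0.002, 0, 0, 0],
  [-0.008, -0.33, 0.002, 0, 0, 0],
  [-0.01, -0.4, 0.002, 0, 0, 0],
])

```text
t: 4.78
tool_pos: [0.4928, -0.1174, 0.2558]
orientation: [2.221, 2.221, 0.0]
force: [3.4, -0.1, 3.0]
opening: 0.0006
gripper_force: 1.6
```

```bash
python3 look.py pics/f.png
```

```text
4.925 [[-1.74, -0.45, 2.97], [-3.32, 0.27, 2.74], [-3.53, -0.07, 3.29]] [ 0.4921 -0.1174  0.2554]
```

View pics/f.png

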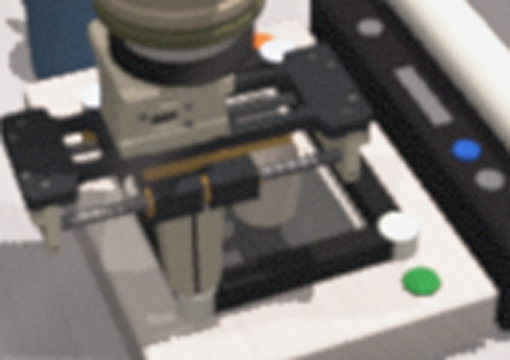

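The tips cover mark4 at (195,288) with about 3 N. Next is +y to mark3.

Emit:
arm_command([
  [0.03, 0, 0, 0, 0, 0],
  [0.09, -0.002, 0, 0, 0, 0],
  [0.16, -0.003, 0, 0, 0, 0],
  [0.22, -0.005, 0, 0, 0, 0],
  [0.26, -0.006, 0, 0, 0, 0],
])

```text
t: 5.55
tool_pos: [0.4924, -0.0643, 0.2557]
orientation: [-2.22, -2.223, 0.0]
force: [-0.7, -2.8, 2.7]
opening: 0.0
gripper_force: 1.5
```

Emit:
arm_command([
  [0.05, -0.001, 0, 0, 0, 0],
  [0.1, -0.002, 0, 0, 0, 0],
  [0.15, -0.004, 0, 0, 0, 0],
  [0.19, -0.005, 0, 0, 0, 0],
  [0.215, -0.006, 0, 0, 0, 0],
])

```text
t: 6.18
tool_pos: [0.4912, -0.0219, 0.2558]
orientation: [-2.221, -2.222, 0.0]
force: [0.0, -3.1, 3.5]
opening: 0.0003
gripper_force: 1.6
```

On mark3; on to mark2 at (0.488, 0.073).

Emit:
arm_command([
  [0.05, -0.002, 0, 0, 0, 0],
  [0.1, -0.003, 0, 0, 0, 0],
  [0.16, -0.005, 0, 0, 0, 0],
  [0.21, -0.007, 0, 0, 0, 0],
  [0.26, -0.008, 0, 0, 0, 0],
])

```text
t: 6.8
tool_pos: [0.4895, 0.0304, 0.2557]
orientation: [-2.221, -2.222, 0.0]
force: [0.8, -3.1, 3.3]
opening: 0.0006
gripper_force: 1.5
```

Emit:
arm_command([
  [0.05, -0.002, 0, 0, 0, 0],
  [0.1, -0.004, 0, 0, 0, 0],
  [0.15, -0.006, 0, 0, 0, 0],
  [0.19, -0.007, 0, 0, 0, 0],
  [0.215, -0.008, 0, 0, 0, 0],
])

```text
t: 7.42
tool_pos: [0.488, 0.0731, 0.2557]
orientation: [2.221, 2.222, -0.0]
force: [-0.1, -2.4, 2.9]
opening: 0.0005
gripper_force: 1.6
```

```bash
python3 look.py pics/g.png
```

```text
7.575 [[-0.16, 1.29, 2.73], [-0.38, 2.08, 3.07], [-0.3, 3.28, 2.82]] [0.4879 0.0734 0.2557]
```

View pics/g.png

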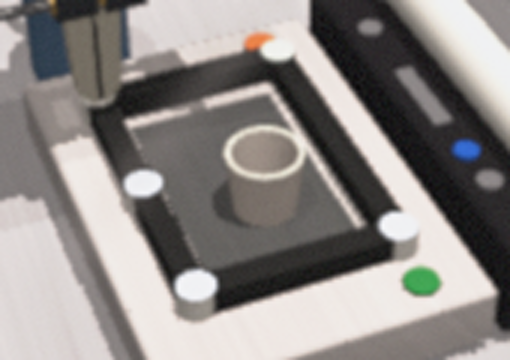

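The tips are on mark2 at (97,98), and the cup is undisturbed. The last leg goes to mark1.

Emit:
arm_command([
  [0.001, 0.04, 0, 0, 0, 0],
  [0.003, 0.11, 0, 0, 0, 0],
  [0.004, 0.18, 0, 0, 0, 0],
  [0.006, 0.25, 0, 0, 0, 0],
  [0.007, 0.32, 0, 0, 0, 0],
])

```text
t: 8.2
tool_pos: [0.5525, 0.0737, 0.2552]
orientation: [-2.221, -2.22, 0.002]
force: [-2.1, -0.8, 4.3]
opening: 0.0001
gripper_force: 1.6
```

Emit:
arm_command([
  [0.002, 0.07, 0, 0, 0, 0],
  [0.003, 0.14, 0, 0, 0, 0],
  [0.005, 0.22, 0, 0, 0, 0],
  [0.006, 0.29, 0, 0, 0, 0],
  [0.007, 0.328, 0, 0, 0, 0],
])

```text
t: 8.82
tool_pos: [0.6181, 0.0751, 0.2552]
orientation: [-2.221, -2.22, 0.001]
force: [-3.2, -0.0, 2.7]
opening: 0.0005
gripper_force: 1.7
```

```bash
python3 look.py pics/h.png
```

```text
8.975 [[-0.33, -0.71, 2.26], [0.76, -0.01, 3.48], [3.61, 0.03, 2.88]] [0.6184 0.0752 0.2556]
```

View pics/h.png

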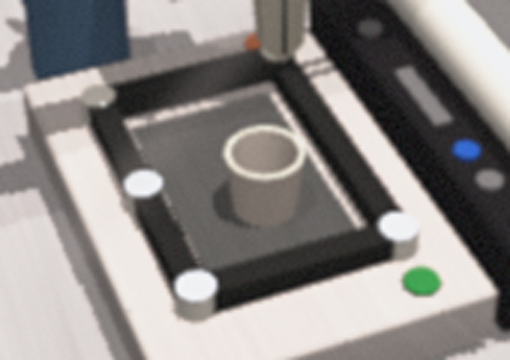

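The tips are on mark1 at (280,48), beside the orange tag. Lifting clear.

Emit:
arm_command([
  [0, 0, -0.03, 0, 0, 0],
  [0, 0, -0.12, 0, 0, 0],
  [0, 0, -0.28, 0, 0, 0],
  [0, 0, -0.45, 0, 0, 0],
  [0, 0, -0.5, 0, 0, 0],
])

```text
t: 9.6
tool_pos: [0.6181, 0.0755, 0.3598]
orientation: [2.219, 2.219, 0.006]
force: [-0.4, -0.6, -0.2]
opening: 0.0008
gripper_force: 0.0
```

Emit:
arm_command([
  [0, 0, 0, 0, 0, 0],
  [0, 0, 0, 0, 0, 0],
  [0, 0, 0, 0, 0, 0],
  [0, 0, 0, 0, 0, 0],
  [0, 0, 0, 0, 0, 0],
])

```text
t: 10.22
tool_pos: [0.6176, 0.0754, 0.3553]
orientation: [-2.221, -2.221, 0.001]
force: [0.5, -0.0, 0.2]
opening: 0.0007
gripper_force: 0.0
```

```bash
python3 look.py pics/i.png; python3 -c "
from plant import *
print(close_job())"
```

```text
10.375 [[-0.3, 0.93, 0.24], [0.22, -0.53, 0.38], [-0.25, 0.32, 0.31]] [0.6176 0.0754 0.3556]
the job is handed in; nothing more can be done
None
```

The gasket was traced from the green tag to the orange tag (mark5→4→3→2→1) in one unbroken contact at about 3 N (highest reading 4.3 N), then the arm lifted clear and the job was handed in at 10.4 s; the hand-in gave no verdict.

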